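# Seat a valve cartridge in the leak-test stand and clamp it

### The arm

A 6-joint arm with a two-finger parallel gripper is mounted at the origin on the work surface. World frame = base frame: x ahead of the robot, y to its left, z up, the work surface at z = 0. Lengths are in m, angles in rad, forces in N, time in s.
With the tool pointing down it reaches from about 0.35 to 0.775 m from the base axis. Payload 7.3 kg.
Tool frame: the origin (TCP) lies at the very end of the fingers, on their centre line; the grasp point (between the pads) lies 19 mm behind it; z points along the fingers, x is the direction in which the jaws open and shut, and the axes are right-handed (so a half turn about z gives the same grasp; the last joint's range is limited). The gripper opens to 92 mm and grips with 3 to 60 N. Pads are 19 mm wide; open, the fingers measure 130 mm over their backs; the gripper's body (75 mm by 190 mm) begins 47 mm behind the grasp point.
Start: joints at [1.105, 0.342, 1.524, -0, 1.275, -0.146], TCP at [0.165, 0.498, 0.227] pointing down, gripper open.
Joint ranges: [-2.53, 2.53], [-0.77, 2.02], [0.04, 2.7], [-1, 4.14], [0.28, 2.66], [-3.11, 3.11]. Speed limits (rad/s): [2.57, 2.57, 3.14, 3.14, 3.14, 3.14].

### API

Orientations are given as [roll, pitch, yaw] about the fixed x, y, z axes, in that order (R = Rz(yaw) Ry(pitch) Rx(roll)).
In Python, from cell import observe, read_camera, camera_params, hand_in gives the robot as it stands.
- The arm moves only by the tool apply_moves, never from a script. Its argument "increments" is a list of rows, each an object with "grip": the opening, from 0 (shut) to 1 (fully open); "linear": the shift along the world's x, y, z in mm, a list of three; "turn": the turn, a rotation vector about the world's x, y, z in units of 6 degrees (1.0 is 6 degrees), a list of three. A call has 1 to 10 rows; each row is the pose to reach, as a shift and turn from the pose commanded when the call began; what a row does not reach only later rows make up. A row lasts 1/10 s, in which the tool goes at most 50 mm and 8.59 degrees, less where a joint would pass 70% of its speed; a pose out of reach is approached as far as the arm can. A call with a gripper value outside its range is refused whole. The fingers move at their own pace and stop on an object; "grip_force" is the grip in N (left out, the last holds). Time passes only in rows, so rows that repeat a pose let the fingers close. It gives the time, the measured TCP pose, the force and the opening at its end, in the units of the state.
- observe(): the state, without advancing time (a new reading comes with each control period).
- read_camera(name): name is "scene" or "side" or "wrist"; returns the picture (400x640x3 uint8, red, green, blue); there is no depth.
- camera_params(name): a dict with "camera_matrix" (3x3 intrinsics, pixels), "world_to_cam" (4x4, takes a point from world to camera coordinates); the wrist camera has in their place "hand_eye" (4x4, takes a point from camera to tool coordinates, whose origin is the TCP and whose axes are the tool frame's). Camera axes: x right, y up, looking along -z (the intrinsics and any distortion apply to the point x, -y, -z); pixel columns grow to the right and rows downward; lengths in m; the calibration is good to about 2 mm. A picture is of the moment at which its call begins: read the wrist's pose just before it. camera_params takes no time and is no camera call.
- hand_in(): hands the job in, once; it reports no verdict.
The state is a dict: "time": time; "qpos": joint angles; "qvel": joint speeds; "joint_efforts": joint torques, N m; "tool_pos": TCP position; "tool_rot": TCP orientation; "contact_force": force on the tool from outside, world axes, zero at the start; "torque": the same for the moment, N m; "opening": finger opening in m.
Only numpy, scipy, OpenCV 4.12 (cv2) and the standard library are available. Lean on these libraries where they do the work, as an engineer would, in place of code of your own. Each camera call takes 0.05 s, during which the arm holds its last target.

### The job

Take the steel valve cartridge out of the wooden holder and load it in the leak-test stand: turn it gently until you feel its tang drop into the slot at the bottom of the bore and its flange sits flat on the rim. Only when it is fully home, swing the hinged yoke over and shut it down on the flange. Don't force the cartridge down or bring the yoke down on it while it stands proud, and leave everything else on the bench where it is.

Things in the scene. Friction and masses are not known exactly. Their poses are not given: they have to be found in the camera images.
- cartridge: Steel valve cartridge, about 0.4 kg, upright. Origin at the centre of the underside of its round flange (60 dia, z 0 to 8). Above it a flat grip bar, z 8 to 44, 14 wide along the cartridge's x, 24 along its y. Below, a spigot 40 dia, z -18 to 0, foot tapered to 33 dia over the last 3.5, and a drive tang under that (see cartridge_tang). A half turn makes no difference.
- cartridge_tang (a point): Middle of the lower edge of the cartridge's drive tang, 26 below its origin. The tang is a blade 6 wide along the cartridge's x, 30 long along its y (parallel to the broad sides of the grip bar) and 8 tall, z -26 to -18.
- holder: Dark wooden block, 88 x 88 x 34, fixed, with a 46 through hole in which the cartridge hangs by its flange at the start. Origin at the centre of its underside.
- stand: The leak-test stand, fixed: steel base plate 130 (x) x 240 (y) x 12 with a 90 x 90 aluminium block in the middle, its top rim 55 above the table. An upright bore, 42.5 dia with a 2 chamfer, in the middle of the block. A hinged clamp yoke at the +y side. A push or knock over 90 N on the cartridge would harm the seat. Origin at the centre of the base plate's underside; z up.
- bore_floor (a point): Centre of the bore's floor, 19 below the rim, axes as the stand's: the top of a steel drive coupling with a slot right across it, 8 wide, 12 deep. The slot lies at any angle within 0.8 rad of the stand's y axis; that angle is not measured. The coupling is stiff to turn (0.35 N m). Tang across the slot: the flange stands 7 proud. Tang in the slot: it sits flat on the rim.
- stand_seat (a point): Centre of the bore's mouth, level with the rim (55 above the table), axes as the stand's. The cartridge's origin comes here when fully home.
- yoke (a joint): Angle of the stand's hinged clamp yoke, rad: 0 shut (level, its tines just over the flange of a seated cartridge), 1.57 upright, up to 2.2 leaning back. Its hinge lies along the stand's x, on the stand's +y side; it opens up and away to +y. It stays where it is left; 2 to 4 N at the bar moves it.
- yoke_bar (a point): Centre of the yoke's round cross bar at its free end, 12 dia and 84 long along the stand's x, 150 from the hinge axis. The two tines run from it to the hinge: each 11 wide and 10 thick, a 36 wide gap between them that straddles the cartridge's grip bar.
- yoke_hinge (a point): Point on the yoke's hinge axis, midway between the tines: 75 from the bore's axis along the stand's +y, 13 above the rim.
- bottle: amber glass bottle, 62 across, 190 tall; a bystander to leave in place; origin at the centre of its underside.
- glass: empty straight drinking glass, 68 across, 110 tall; a bystander to leave in place; origin at the centre of its underside.
- gasket: flat black rubber ring, 60 across, 6 thick; a bystander to leave in place; origin at the centre of its underside.
- wrench: steel wrench, 190 long, lying flat; a bystander to leave in place; origin at the middle of its length, on the underside.
- cap: low steel blanking cap: 60 disc with a 28 round stub, 28 tall, no flats and no tang; a bystander to leave in place; origin at the centre of its underside.
- nipple: small brass fitting, 28 across, 40 tall; a bystander to leave in place; origin at the centre of its underside.
Not all that is in view belongs to the job. Leave any red look-alike of the cartridge alone.

How it is judged:
On the way, in this order (a step that is already met when the one before it is completed fails the run):
1. the cartridge is fully home in the stand (flange within 2 mm of the rim, centred, upright) while the yoke is still well open (over 0.7 rad) (z of cartridge in the frame of stand_seat below 0.002 m and horizontal distance between cartridge and stand_seat below 0.003 m and angle between cartridge's own z axis and vertical below 0.04 rad and value of joint yoke above 0.7 rad), for 0.2 s.
2. the yoke is shut over the seated cartridge (under 0.06 rad) (z of cartridge in the frame of stand_seat below 0.002 m and horizontal distance between cartridge and stand_seat below 0.003 m and angle between cartridge's own z axis and vertical below 0.04 rad and value of joint yoke below 0.06 rad), for 0.2 s.
At the end, for the whole second after the job is handed in: The cartridge rests in the stand with its flange within 2 mm of flat on the rim, within 3 mm of the bore's axis and 0.04 rad of upright, and the yoke is shut over it (within 0.06 rad of level); everything is at rest (all of step 2 and linear speed of cartridge below 0.02 m/s); the robot touches nothing.
It fails at once if the cartridge is pressed against the stand with more than 90 N (contact force between cartridge and stand above 90 N).
It fails at once if the yoke is brought down on a cartridge that stands more than 3 mm proud (contact force between cartridge and yoke above 1 N and z of cartridge in the frame of stand_seat above 0.003 m).
It fails at once if a bystander on the bench is moved more than 30 mm (distance of any of bottle, glass, gasket, wrench, cap, nipple from where it was at the start of the episode above 0.03 m).
It also fails if it takes over 72 s, if anything falls off the work surface, if the arm or the gripper's body presses on something with over 40 N, if the wrist force passes 120 N, or if a joint passes its speed limit or range.

## Working session

There is one attempt and no reset: what is moved stays moved. The work goes in short steps, Python scripts to look and compute and a tool call to move; the robot and the scene stay as the last step left them, time stands still between calls to the robot, and variables do not carry over. Pictures are saved under pics/ and viewed, and the job is handed in when it is done.

Besides the shell and the picture viewer there is one more tool, called after "Request:" in YAML: its name, and indented under it one key for each argument. apply_moves: Moves the arm, as the interface text tells. Its arguments: {"type":"object","properties":{"increments":{"type":"array","items":{"type":"object","properties":{"grip":{"type":"number"},"linear":{"type":"array","items":{"type":"number"}},"turn":{"type":"array","items":{"type":"number"}}}}},"grip_force":{"type":"number"}},"required":["increments"]}

```bash
mkdir -p pics; ls
python3 - <<'E'
from cell import *
import cv2,numpy as np
np.set_printoptions(precision=4,suppress=True)
s=observe();print({k:np.round(v,3) for k,v in s.items()})
for n in("scene","side","wrist"):
    p=camera_params(n);print(n,{k:np.array(v) for k,v in p.items()})
    cv2.imwrite(f"pics/{n}0.png",read_camera(n)[:,:,::-1])
E
```

```text
pics
{'time': np.float64(0.0), 'qpos': array([ 1.105,  0.343,  1.525, -0.   ,  1.275, -0.146]), 'qvel': array([ 0.001, -0.002, -0.   ,  0.   ,  0.   ,  0.   ]), 'joint_efforts': array([ -0.   , -43.124, -24.422,   0.072,   0.056,  -0.   ]), 'tool_pos': array([0.165, 0.498, 0.226]), 'tool_rot': array([-3.141,  0.002,  1.251]), 'contact_force': array([ 0.493, -0.676,  0.489]), 'torque': array([ 0.032, -0.   ,  0.001]), 'opening': np.float64(0.092)}
scene {'camera_matrix': array([[519.583 ,   0.    , 315.414 ],
       [  0.    , 519.583 , 199.4928],
       [  0.    ,   0.    ,   1.    ]]), 'world_to_cam': array([[-0.5708,  0.821 ,  0.0114,  0.3649],
       [-0.6525, -0.462 ,  0.6006,  0.2961],
       [ 0.4984,  0.3354,  0.7995, -1.4648],
       [ 0.    ,  0.    ,  0.    ,  1.    ]])}
side {'camera_matrix': array([[367.2123,   0.    , 317.9877],
       [  0.    , 367.2123, 201.9695],
       [  0.    ,   0.    ,   1.    ]]), 'world_to_cam': array([[ 0.746 , -0.6657, -0.0177, -0.4634],
       [ 0.4054,  0.433 ,  0.8051, -0.2475],
       [-0.5283, -0.6078,  0.5929, -0.51  ],
       [ 0.    ,  0.    ,  0.    ,  1.    ]])}
wrist {'camera_matrix': array([[332.8667,   0.    , 320.5715],
       [  0.    , 332.8667, 196.1673],
       [  0.    ,   0.    ,   1.    ]]), 'hand_eye': array([[ 1.    ,  0.0009, -0.0006, -0.0005],
       [ 0.0007, -0.9671, -0.2545, -0.069 ],
       [-0.0008,  0.2545, -0.9671, -0.1574],
       [ 0.    ,  0.    ,  0.    ,  1.    ]])}
```

View pics/scene0.png

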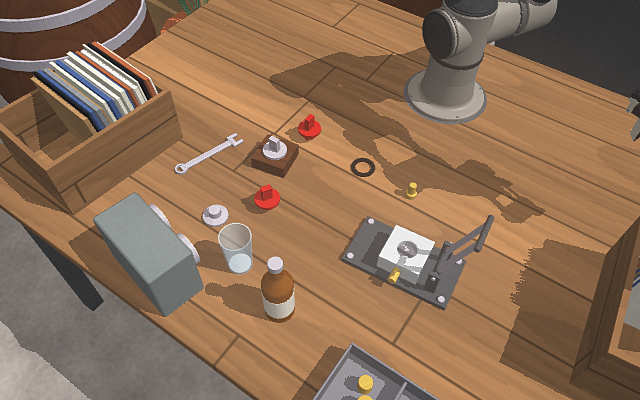

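View pics/side0.png

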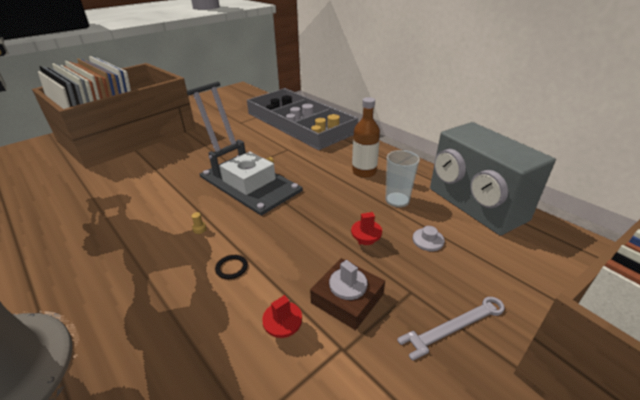

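View pics/wrist0.png

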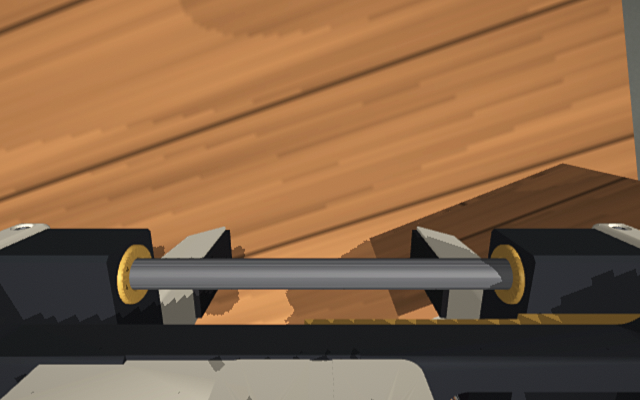

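```bash
cat > h.py <<'E'
from cell import *
import cv2,numpy as np
np.set_printoptions(precision=4,suppress=True)
from scipy.spatial.transform import Rotation as R
def cam(n,s=None):
    p=camera_params(n);K=np.array(p["camera_matrix"])
    if n!="wrist":
        T=np.linalg.inv(np.array(p["world_to_cam"]))
    else:
        W=np.eye(4);W[:3,:3]=R.from_euler('xyz',s["tool_rot"]).as_matrix();W[:3,3]=s["tool_pos"]
        T=W@np.array(p["hand_eye"])
    return K,T
def ray(c,uv):
    K,T=c;d=np.array([(uv[0]-K[0,2])/K[0,0],-(uv[1]-K[1,2])/K[1,1],-1]);return T[:3,3],T[:3,:3]@d
def onz(c,uv,z):
    o,d=ray(c,uv);return o+d*(z-o[2])/d[2]
def tri(c1,a,c2,b):
    o,d=ray(c1,a);p,e=ray(c2,b);t=np.linalg.lstsq(np.c_[d,-e],p-o,rcond=None)[0]
    x,y=o+d*t[0],p+e*t[1];return (x+y)/2,np.linalg.norm(x-y)
def proj(c,X):
    K,T=c;q=np.linalg.inv(T)@np.r_[X,1];return np.array([K[0,0]*q[0]/-q[2]+K[0,2],-K[1,1]*q[1]/-q[2]+K[1,2]])
def crop(src,dst,x0,y0,x1,y1,f):
    im=cv2.imread(src)[y0:y1,x0:x1];cv2.imwrite(dst,cv2.resize(im,None,fx=f,fy=f,interpolation=cv2.INTER_CUBIC))
E
python3 - <<'E'
from h import *
crop("pics/scene0.png","pics/a1.png",240,120,310,180,8)
crop("pics/side0.png","pics/a2.png",305,255,390,325,8)
crop("pics/scene0.png","pics/a3.png",335,205,505,310,4)
crop("pics/side0.png","pics/a4.png",180,75,310,215,4)
E
```

```text
(no output)
```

View pics/a1.png

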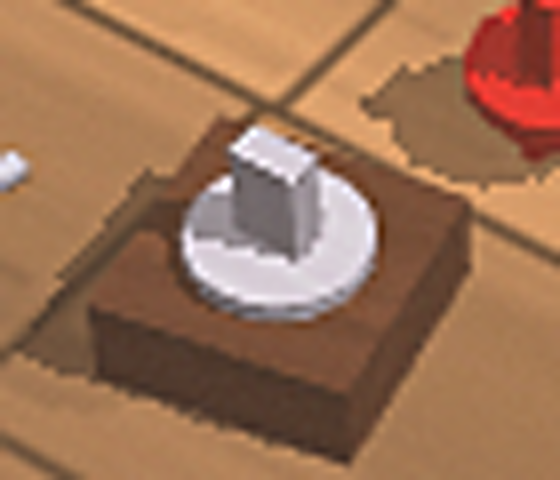

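View pics/a2.png

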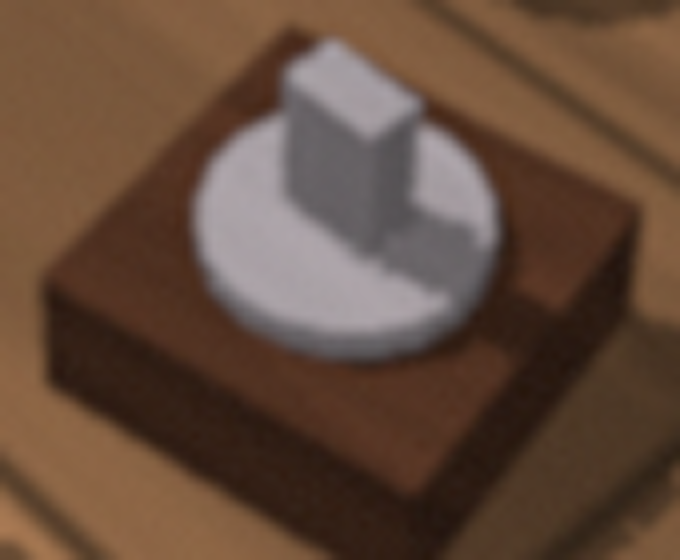

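View pics/a3.png

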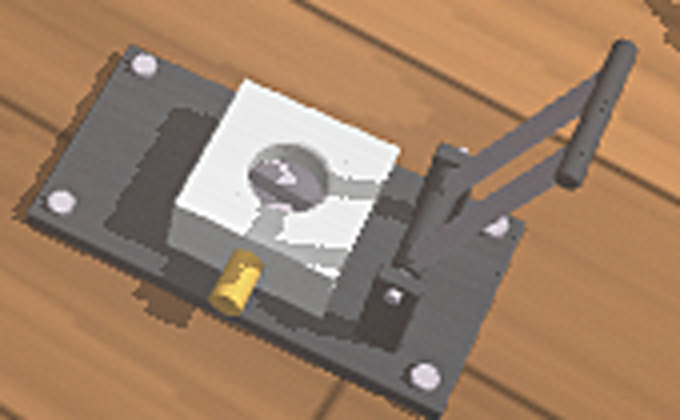

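View pics/a4.png

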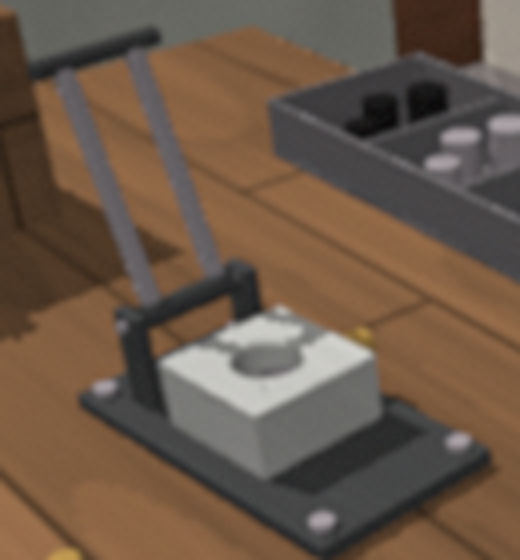

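Run:
```python
from h import *
S=cam("scene");D=cam("side")
a=np.array([(258,126),(318,157),(294,183),(230,147)])/8+[240,120]
b=np.array([(335,38),(422,104),(375,139),(285,72)])/8+[305,255]
for c,q in((S,a),(D,b)):
    P=np.array([onz(c,u,.078) for u in q]);print(P[:,:2],P.mean(0))
    for i in range(4):
        d=P[(i+1)%4]-P[i];print("  edge",np.linalg.norm(d),np.degrees(np.arctan2(d[1],d[0])))
print(tri(S,a.mean(0),D,b.mean(0)))
# flange ellipse top z=.042 : extents
im=cv2.imread("pics/scene0.png").astype(int)
# stand
a=np.array([(245,80),(400,150),(175,203)])/4+[335,205]
P=np.array([onz(S,u,.055) for u in a]);print("block",P,np.linalg.norm(P[1]-P[0]),np.linalg.norm(P[2]-P[0]),"ctr",(P[1]+P[2])/2, np.degrees(np.arctan2(*(P[1]-P[0])[1::-1])))
b=np.array([(160,362),(378,352),(280,306),(264,416)])/4+[180,75]
P=np.array([onz(D,u,.055) for u in b]);print("blockside",P,"ctr",(P[1]+P[0])/2,P.mean(0))
for i,j in((0,2),(2,1),(1,3),(3,0)):
    d=P[j]-P[i];print("  edge",np.linalg.norm(d),np.degrees(np.arctan2(d[1],d[0])))
bo=np.array([(145,64),(497,227),(425,376),(62,201)])/4+[335,205]
P=np.array([onz(S,u,.014) for u in bo]);print("bolts",P,P.mean(0))
for i in range(4):
    d=P[(i+1)%4]-P[i];print("  edge",np.linalg.norm(d),np.degrees(np.arctan2(d[1],d[0])))
print("bore mouth",onz(S,np.array([288,178])/4+[335,205],.055),onz(D,np.array([266,360])/4+[180,75],.055))
bar=[np.array([(622,48),(570,180)])/4+[335,205],np.array([(35,72),(152,37)])/4+[180,75]]
for i in (0,1): print("bar ends",tri(S,bar[0][i],D,bar[1][i]))
```

```text
[[ 0.4658 -0.2485]
 [ 0.4655 -0.2261]
 [ 0.4782 -0.2255]
 [ 0.4776 -0.2501]] [ 0.4718 -0.2375  0.078 ]
  edge 0.02247052023771616 90.70021181974158
  edge 0.01262438502838985 2.6824161085705738
  edge 0.024596501765368303 -91.35836412298413
  edge 0.011852030137165657 172.58323859368375
[[ 0.4781 -0.2305]
 [ 0.4778 -0.2541]
 [ 0.4647 -0.2542]
 [ 0.4645 -0.2303]] [ 0.4713 -0.2423  0.078 ]
  edge 0.02360666055826047 -90.70849678417335
  edge 0.01304612101072107 -179.33872268038024
  edge 0.023884749604647943 90.68137703435832
  edge 0.013621790489725321 -0.5368722605533529
(array([ 0.4715, -0.2399,  0.0761]), np.float64(0.0033236451662891795))
block [[0.5046 0.1196 0.055 ]
 [0.4963 0.2091 0.055 ]
 [0.5933 0.128  0.055 ]] 0.08990038618903484 0.08908836960889197 ctr [0.5448 0.1685 0.055 ] 95.3432247732168
blockside [[0.4954 0.2034 0.055 ]
 [0.5956 0.1243 0.055 ]
 [0.5848 0.2124 0.055 ]
 [0.508  0.1112 0.055 ]] ctr [0.5455 0.1639 0.055 ] [0.5459 0.1628 0.055 ]
  edge 0.08985660391996977 5.7317066666896554
  edge 0.08875383635624313 -82.97552020216686
  edge 0.0886300867416585 -171.52305530617596
  edge 0.09303582951132625 97.78330006497231
bolts [[0.5005 0.0583 0.014 ]
 [0.4822 0.2692 0.014 ]
 [0.5843 0.2771 0.014 ]
 [0.6041 0.0682 0.014 ]] [0.5428 0.1682 0.014 ]
  edge 0.21168705021633852 94.94966578685907
  edge 0.10242677678933518 4.384454455867691
  edge 0.20976056366027407 -84.59500963760969
  edge 0.10409281408604137 -174.54244223884837
bore mouth [0.5459 0.1688 0.055 ] [0.5421 0.1622 0.055 ]
bar ends (array([0.4929, 0.2867, 0.2084]), np.float64(0.0023409884312546527))
bar ends (array([0.5716, 0.2964, 0.207 ]), np.float64(0.0024283214213598084))
```

Request:
apply_moves:
  increments:
    - {"grip":1,"linear":[30,-25,25],"turn":[0,0,-1]}
    - {"grip":1,"linear":[65,-55,50],"turn":[0,0,-2]}
    - {"grip":1,"linear":[100,-85,75],"turn":[0,0,-3.2]}
    - {"grip":1,"linear":[135,-115,75],"turn":[0,0,-4.4]}
    - {"grip":1,"linear":[170,-145,75],"turn":[0,0,-5.6]}
    - {"grip":1,"linear":[205,-177,75],"turn":[0,0,-6.8]}
    - {"grip":1,"linear":[240,-208,75],"turn":[0,0,-8]}
    - {"grip":1,"linear":[275,-240,75],"turn":[0,0,-9.2]}
    - {"grip":1,"linear":[310,-270,75],"turn":[0,0,-10.2]}
    - {"grip":1,"linear":[340,-297,75],"turn":[0,0,-11]}

```text
time: 1.15
tool_pos: [0.5064, 0.1995, 0.3014]
tool_rot: [3.141, 0.0, 0.094]
contact_force: [-0.1, 0.3, 0.6]
opening: 0.092
```

Request:
apply_moves:
  increments:
    - {"grip":1,"linear":[25,-22,0],"turn":[0,0,0]}
    - {"grip":1,"linear":[40,-35,0],"turn":[0,0,0]}
    - {"grip":1,"linear":[40,-35,0],"turn":[0,0,0]}
    - {"grip":1,"linear":[40,-35,0],"turn":[0,0,0]}

```text
time: 1.55
tool_pos: [0.5447, 0.1664, 0.3012]
tool_rot: [-3.141, 0.001, 0.098]
contact_force: [0.3, -0.2, -0.0]
opening: 0.0921
```

Run:
```python
from h import *
s=observe();print(s["time"],s["tool_pos"],s["tool_rot"],s["qpos"],s["qvel"])
cv2.imwrite("pics/w1.png",read_camera("wrist")[:,:,::-1])
np.save("w1.npy",np.r_[s["tool_pos"],s["tool_rot"]])
```

```text
1.55 [0.5447 0.1664 0.3012] [-3.1413  0.0013  0.0984] [0.1618 0.3835 1.2576 0.0004 1.5018 0.0634] [ 0.0252 -0.0189  0.0106  0.0024  0.0015  0.0012]
```

View pics/w1.png

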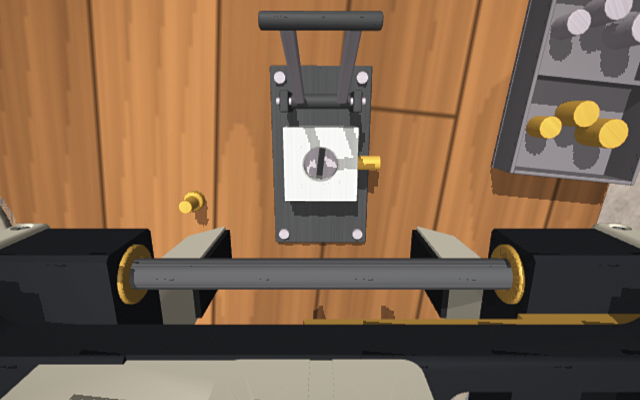

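Run:
```python
from h import *
crop("pics/w1.png","pics/w1c.png",275,120,365,208,8)
crop("pics/w1.png","pics/w1d.png",300,143,340,183,14)
```

```text
(no output)
```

View pics/w1c.png

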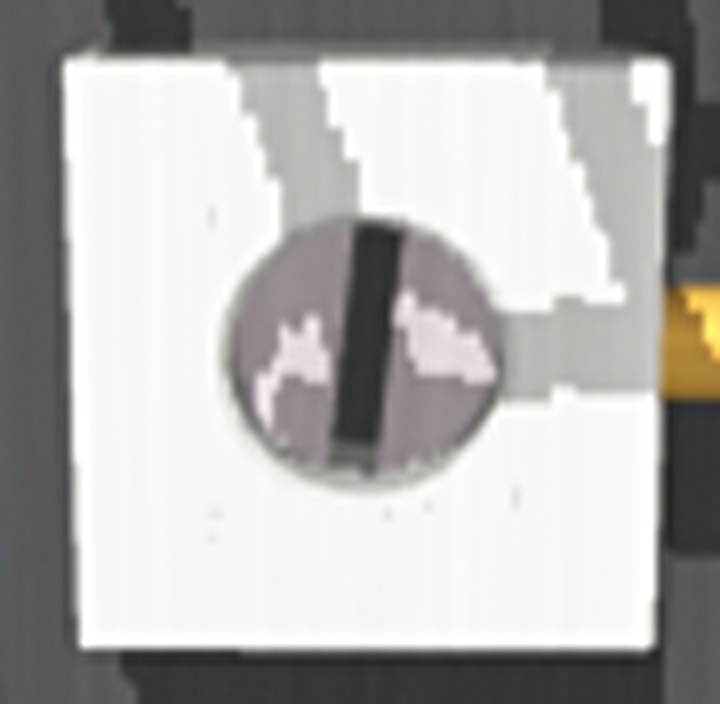

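View pics/w1d.png

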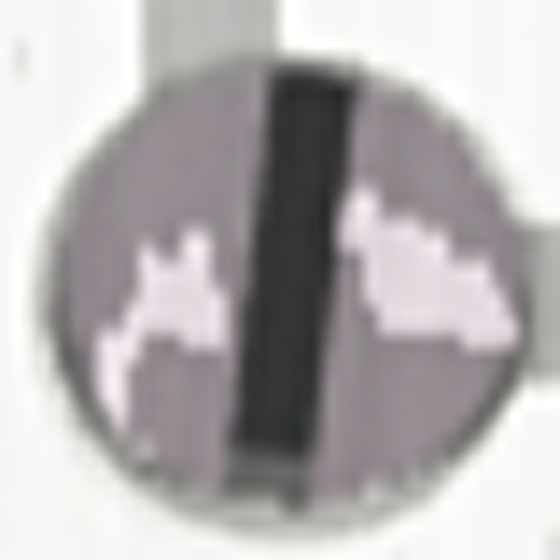

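Run:
```python
from h import *
w=np.load("w1.npy");c=cam("wrist",dict(tool_pos=w[:3],tool_rot=w[3:]))
q=np.array([(312,82),(273,447)])/14+[300,143]-.0
for z in(.036,.024):
    P=[onz(c,u,z) for u in q];d=P[0]-P[1];print("slot",P,np.degrees(np.arctan2(d[1],d[0])))
e=[np.array(v)/14+[300,143] for v in((270,80),(235,440),(355,85),(312,455))]
e=[onz(c,u,.036) for u in e];n=(e[0]+e[1]-e[2]-e[3])/2;print("width",np.linalg.norm(n))
for a,b in((0,1),(2,3)):d=e[a]-e[b];print(np.degrees(np.arctan2(d[1],d[0])))
b=np.array([(62,60),(670,60),(655,650),(80,650)])/8+[275,120]
P=np.array([onz(c,u,.055) for u in b]);print(P,P.mean(0))
for i in range(4):
    d=P[(i+1)%4]-P[i];print("  edge",np.linalg.norm(d),np.degrees(np.arctan2(d[1],d[0])))
print("bore",onz(c,np.array([362,353])/8+[275,120],.055))
im=cv2.imread("pics/w1.png")
bo=[(279.5,77),(362,77),(357.5,234.5),(284,234.5)]
P=np.array([onz(c,u,.014) for u in bo]);print("bolts",P,P.mean(0))
for i in range(4):
    d=P[(i+1)%4]-P[i];print("  edge",np.linalg.norm(d),np.degrees(np.arctan2(d[1],d[0])))
```

```text
slot [array([0.5436, 0.1855, 0.036 ]), array([0.5433, 0.1518, 0.036 ])] 89.55462807117891
slot [array([0.5438, 0.1841, 0.024 ]), array([0.5435, 0.1494, 0.024 ])] 89.55462807117902
width 0.0074493056889503445
89.97181354757612
89.15642820088595
[[0.494  0.2083 0.055 ]
 [0.584  0.2171 0.055 ]
 [0.5931 0.1265 0.055 ]
 [0.5031 0.1177 0.055 ]] [0.5436 0.1674 0.055 ]
  edge 0.09037748041668399 5.604746866376035
  edge 0.09102204644808072 -84.21697527234306
  edge 0.09046464923302594 -174.37202306736924
  edge 0.09105849497932078 95.72810953564871
bore [0.5427 0.1689 0.055 ]
bolts [[0.4812 0.2677 0.014 ]
 [0.5849 0.2778 0.014 ]
 [0.6058 0.0669 0.014 ]
 [0.5017 0.0566 0.014 ]] [0.5434 0.1673 0.014 ]
  edge 0.10413804526563228 5.590265327866381
  edge 0.2119137102414519 -84.32183724416225
  edge 0.10466431244630099 -174.36063825312138
  edge 0.21200324251282512 95.53590754763442
```

Request:
apply_moves:
  increments:
    - {"grip":1,"linear":[-5,-25,0],"turn":[0,0,-0.2]}
    - {"grip":1,"linear":[-13,-70,0],"turn":[0,0,-0.4]}
    - {"grip":1,"linear":[-22,-118,0],"turn":[0,0,-0.6]}
    - {"grip":1,"linear":[-30,-166,0],"turn":[0,0,-0.8]}
    - {"grip":1,"linear":[-38,-214,0],"turn":[0,0,-0.93]}
    - {"grip":1,"linear":[-47,-262,0],"turn":[0,0,-0.93]}
    - {"grip":1,"linear":[-56,-310,0],"turn":[0,0,-0.93]}
    - {"grip":1,"linear":[-65,-355,0],"turn":[0,0,-0.93]}
    - {"grip":1,"linear":[-71,-390,-20],"turn":[0,0,-0.93]}
    - {"grip":1,"linear":[-73,-407,-50],"turn":[0,0,-0.93]}

```text
time: 2.6
tool_pos: [0.4721, -0.2427, 0.253]
tool_rot: [3.138, -0.004, 0.001]
contact_force: [0.8, -0.2, -0.5]
opening: 0.092
```

Request:
apply_moves:
  increments:
    - {"grip":1,"linear":[0,0,0],"turn":[0,0,0]}
    - {"grip":1,"linear":[0,0,0],"turn":[0,0,0]}
    - {"grip":1,"linear":[0,0,0],"turn":[0,0,0]}

```text
time: 2.9
tool_pos: [0.4729, -0.2393, 0.2533]
tool_rot: [3.141, -0.002, 0.004]
contact_force: [-0.5, 1.2, 0.7]
opening: 0.0917
```

Run:
```python
from h import *
s=observe();print(s["time"],s["tool_pos"],s["tool_rot"],s["qpos"],s["qvel"])
cv2.imwrite("pics/w2.png",read_camera("wrist")[:,:,::-1])
np.save("w2.npy",np.r_[s["tool_pos"],s["tool_rot"]])
crop("pics/w2.png","pics/w2c.png",240,90,400,220,5)
```

```text
2.9 [ 0.4729 -0.2393  0.2533] [ 3.1406 -0.0022  0.0036] [-0.6135  0.3303  1.4664  0.0005  1.3426 -0.6171] [ 0.0032 -0.0066 -0.0044 -0.0021 -0.0044 -0.0019]
```

View pics/w2.png

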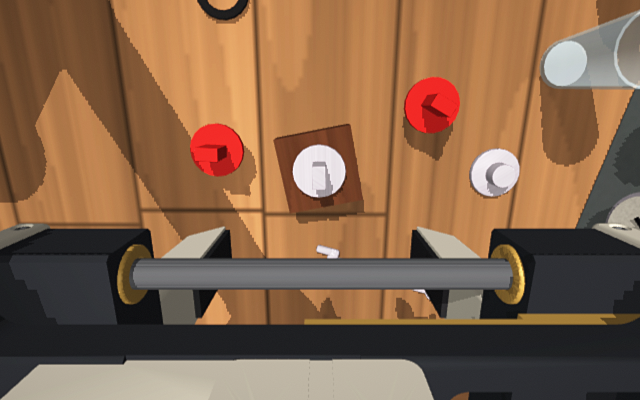

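View pics/w2c.png

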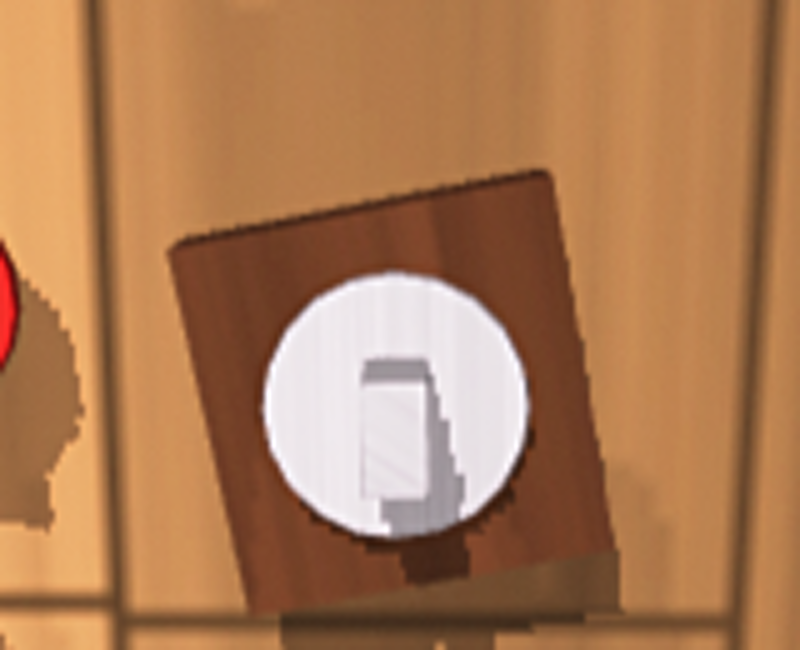

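Run:
```python
from h import *
w=np.load("w2.npy");c=cam("wrist",dict(tool_pos=w[:3],tool_rot=w[3:]))
b=np.array([(362,383),(427,383),(427,500),(361,498)])/5+[240,90]
P=np.array([onz(c,u,.078) for u in b]);print(P.mean(0))
for i in range(4):
    d=P[(i+1)%4]-P[i];print("  edge",np.linalg.norm(d),np.degrees(np.arctan2(d[1],d[0])))
print("flange",onz(c,np.array([396,405])/5+[240,90],.042))
```

```text
[ 0.4705 -0.2401  0.078 ]
  edge 0.013128684276472478 0.14975352689644553
  edge 0.02432359754927675 -89.62188618320732
  edge 0.013580915586411432 178.3567022921017
  edge 0.023901006620766902 89.31396765958658
flange [ 0.4708 -0.2392  0.042 ]
```

Request:
apply_moves:
  grip_force: 30
  increments:
    - {"grip":0.5,"linear":[-2,0,-30],"turn":[0,0,0]}
    - {"grip":0.5,"linear":[-2,0,-70],"turn":[0,0,0]}
    - {"grip":0.5,"linear":[-2,0,-110],"turn":[0,0,0]}
    - {"grip":0.5,"linear":[-2,0,-145],"turn":[0,0,0]}
    - {"grip":0.5,"linear":[-2,0,-172],"turn":[0,0,0]}
    - {"grip":0.5,"linear":[-2,0,-190],"turn":[0,0,0]}
    - {"grip":0.5,"linear":[-2,0,-200],"turn":[0,0,0]}
    - {"grip":0.5,"linear":[-2,0,-203],"turn":[0,0,0]}
    - {"grip":0.5,"linear":[-2,0,-203],"turn":[0,0,0]}
    - {"grip":0.5,"linear":[-2,0,-203],"turn":[0,0,0]}

```text
time: 3.95
tool_pos: [0.4709, -0.2409, 0.05]
tool_rot: [3.14, -0.002, 0.002]
contact_force: [0.0, -0.6, -0.2]
opening: 0.0461
```

Request:
apply_moves:
  increments:
    - {"grip":0.2,"linear":[0,0,0],"turn":[0,0,0]}
    - {"grip":0,"linear":[0,0,0],"turn":[0,0,0]}
    - {"grip":0,"linear":[0,0,0],"turn":[0,0,0]}
    - {"grip":0,"linear":[0,0,0],"turn":[0,0,0]}
    - {"grip":0,"linear":[0,0,0],"turn":[0,0,0]}

```text
time: 4.45
tool_pos: [0.4702, -0.2407, 0.0489]
tool_rot: [3.141, -0.001, 0.002]
contact_force: [0.1, 0.3, 0.6]
opening: 0.0134
```

Run:
```python
from h import *
s=observe();print(s["time"],s["tool_pos"],s["tool_rot"],s["contact_force"],s["opening"])
cv2.imwrite("pics/w3.png",read_camera("wrist")[:,:,::-1])
```

```text
4.45 [ 0.4702 -0.2407  0.0489] [ 3.1413 -0.0006  0.0017] [0.0528 0.3221 0.6113] 0.01344057088998431
```

View pics/w3.png

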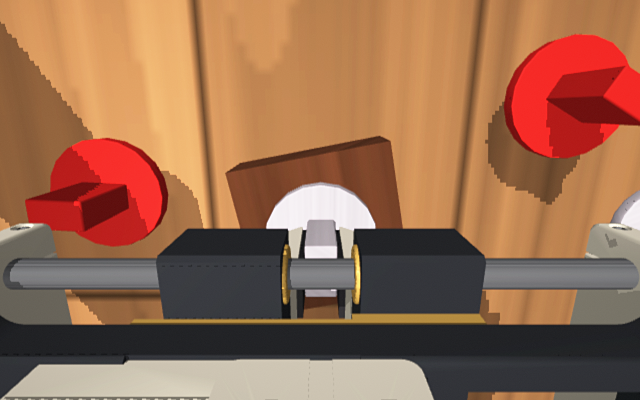

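Request:
apply_moves:
  increments:
    - {"grip":0,"linear":[0,0,5],"turn":[0,0,0]}
    - {"grip":0,"linear":[0,0,20],"turn":[0,0,0]}
    - {"grip":0,"linear":[0,0,45],"turn":[0,0,0]}
    - {"grip":0,"linear":[0,0,80],"turn":[0,0,0]}
    - {"grip":0,"linear":[0,0,115],"turn":[0,0,0]}
    - {"grip":0,"linear":[2,15,140],"turn":[0,0,0]}
    - {"grip":0,"linear":[8,45,150],"turn":[0,0,0]}
    - {"grip":0,"linear":[15,85,150],"turn":[0,0,0]}
    - {"grip":0,"linear":[23,128,150],"turn":[0,0,0]}
    - {"grip":0,"linear":[31,170,150],"turn":[0,0,0]}

```text
time: 5.5
tool_pos: [0.5005, -0.069, 0.1987]
tool_rot: [-3.141, 0.001, 0.001]
contact_force: [0.2, 0.1, -4.2]
opening: 0.0138
```

Request:
apply_moves:
  increments:
    - {"grip":0,"linear":[8,43,0],"turn":[0,0,0]}
    - {"grip":0,"linear":[16,86,0],"turn":[0,0,0]}
    - {"grip":0,"linear":[23,128,0],"turn":[0,0,0]}
    - {"grip":0,"linear":[30,168,0],"turn":[0,0,0]}
    - {"grip":0,"linear":[36,203,0],"turn":[0,0,0]}
    - {"grip":0,"linear":[40,227,0],"turn":[0,0,0]}
    - {"grip":0,"linear":[42,236,0],"turn":[0,0,0]}
    - {"grip":0,"linear":[42,237,0],"turn":[0,0,0]}
    - {"grip":0,"linear":[42,237,0],"turn":[0,0,0]}
    - {"grip":0,"linear":[42,237,0],"turn":[0,0,0]}

```text
time: 6.5
tool_pos: [0.5429, 0.1651, 0.1987]
tool_rot: [3.141, 0.0, 0.0]
contact_force: [-1.4, -0.1, -2.9]
opening: 0.0138
```

Run:
```python
from h import *
s=observe();print(s["time"],s["tool_pos"],s["tool_rot"],s["contact_force"],s["torque"],s["opening"])
cv2.imwrite("pics/w4.png",read_camera("wrist")[:,:,::-1])
cv2.imwrite("pics/s4.png",read_camera("scene")[:,:,::-1])
cv2.imwrite("pics/d4.png",read_camera("side")[:,:,::-1])
s=observe();print(s["tool_pos"],s["tool_rot"])
crop("pics/s4.png","pics/s4c.png",350,130,500,310,4)
crop("pics/d4.png","pics/d4c.png",180,60,320,215,4)
```

```text
6.5 [0.5429 0.1651 0.1987] [3.1411 0.0004 0.0003] [-1.4086 -0.0626 -2.9179] [-0.1384  0.0442 -0.0279] 0.013798728243322882
[0.5431 0.1654 0.1989] [ 3.1414 -0.      0.0003]
```

View pics/w4.png

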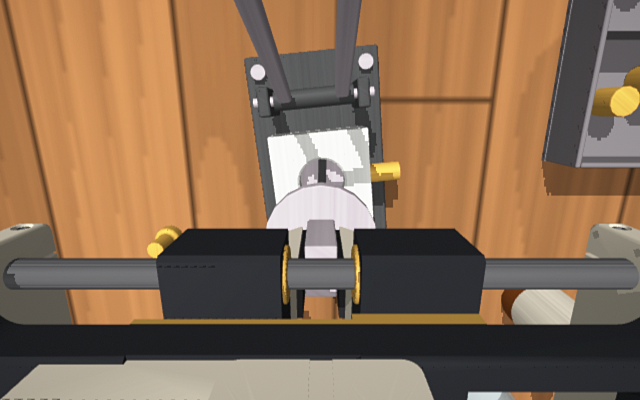

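View pics/s4.png

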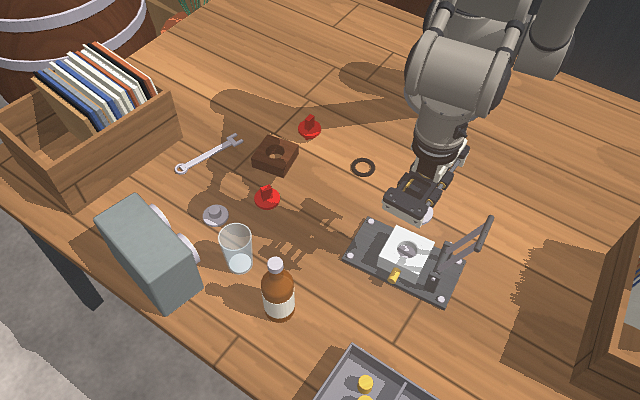

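View pics/d4c.png

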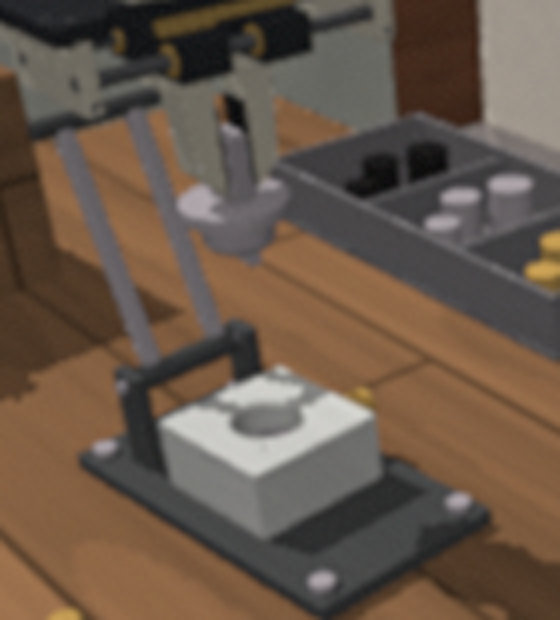

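Run:
```python
from h import *
crop("pics/w4.png","pics/w4c.png",245,115,395,235,5)
c=cam("wrist",dict(tool_pos=[.543,.1653,.1988],tool_rot=[3.1413,0,0.0003]))
a,b=onz(c,(267.5,137.5),.055),onz(c,(366.5,127.5),.055)
d=b-a;print(a,b,np.linalg.norm(d),np.degrees(np.arctan2(d[1],d[0])))
u=d/np.linalg.norm(d);n=np.array([u[1],-u[0],0]);print((a+b)/2+.045*n)
```

```text
[0.4946 0.2084 0.055 ] [0.5828 0.2172 0.055 ] 0.08864178605706097 5.657796858731462
[0.5431 0.168  0.055 ]
```

View pics/w4c.png

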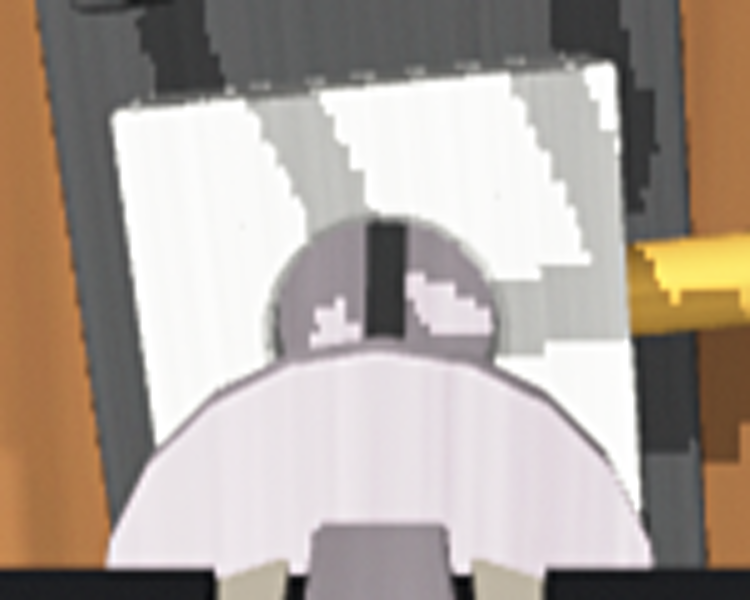

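Request:
apply_moves:
  increments:
    - {"grip":0,"linear":[0.4,1.5,-20],"turn":[0,0,0]}
    - {"grip":0,"linear":[0.4,1.5,-50],"turn":[0,0,0]}
    - {"grip":0,"linear":[0.4,1.5,-75],"turn":[0,0,0]}
    - {"grip":0,"linear":[0.4,1.5,-92],"turn":[0,0,0]}
    - {"grip":0,"linear":[0.4,1.5,-100],"turn":[0,0,0]}
    - {"grip":0,"linear":[0.4,1.5,-104],"turn":[0,0,0]}
    - {"grip":0,"linear":[0.4,1.5,-106],"turn":[0,0,0]}
    - {"grip":0,"linear":[0.4,1.5,-108],"turn":[0,0,0]}

```text
time: 7.45
tool_pos: [0.5441, 0.1679, 0.0916]
tool_rot: [-3.141, -0.002, 0.002]
contact_force: [-0.1, 0.3, -2.8]
opening: 0.0136
```

Request:
apply_moves:
  increments:
    - {"grip":0,"linear":[0,0,-1],"turn":[0,0,0]}
    - {"grip":0,"linear":[0,0,-2],"turn":[0,0,0]}
    - {"grip":0,"linear":[0,0,-3],"turn":[0,0,0]}
    - {"grip":0,"linear":[0,0,-3],"turn":[0,0,0]}

```text
time: 7.85
tool_pos: [0.5434, 0.1679, 0.0878]
tool_rot: [3.142, -0.0, 0.002]
contact_force: [-1.1, 0.3, -3.3]
opening: 0.0136
```

Request:
apply_moves:
  increments:
    - {"grip":0,"linear":[0,0,-1],"turn":[0,0,0]}
    - {"grip":0,"linear":[0,0,-2],"turn":[0,0,0]}
    - {"grip":0,"linear":[0,0,-3],"turn":[0,0,0]}
    - {"grip":0,"linear":[0,0,-4],"turn":[0,0,0]}
    - {"grip":0,"linear":[0,0,-4],"turn":[0,0,0]}

```text
time: 8.35
tool_pos: [0.5433, 0.1679, 0.0835]
tool_rot: [3.142, 0.0, 0.002]
contact_force: [0.5, -0.1, -3.0]
opening: 0.0139
```

Run:
```python
from h import *
cv2.imwrite("pics/w5.png",read_camera("wrist")[:,:,::-1])
cv2.imwrite("pics/d5.png",read_camera("side")[:,:,::-1])
crop("pics/d5.png","pics/d5c.png",180,60,320,215,4)
crop("pics/w5.png","pics/w5c.png",220,90,420,240,4)
```

```text
(no output)
```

View pics/d5c.png

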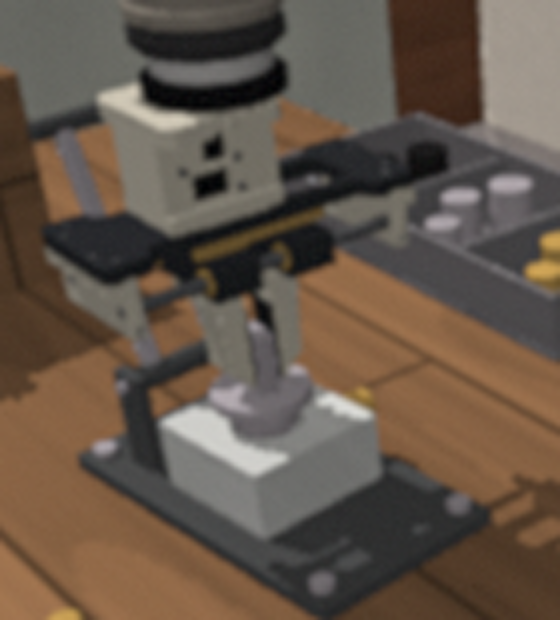

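View pics/w5c.png

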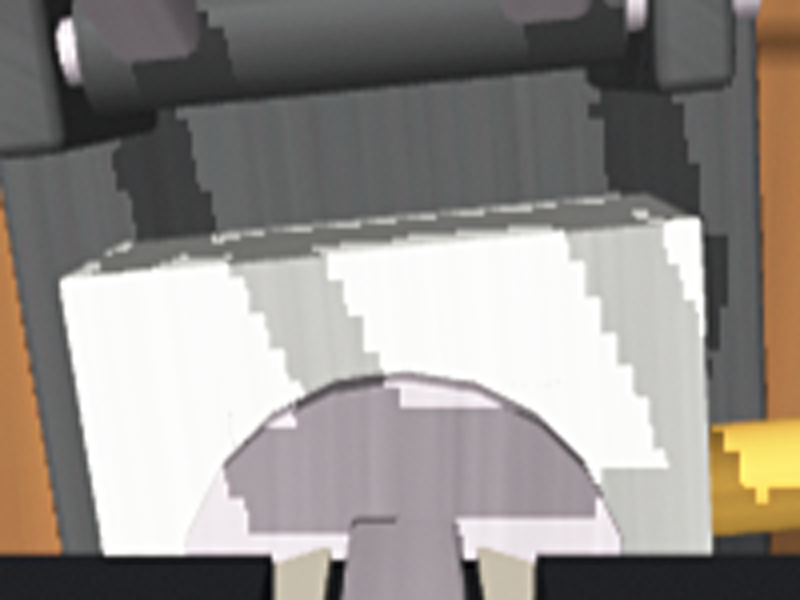

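Request:
apply_moves:
  increments:
    - {"grip":0,"linear":[0,0,-1],"turn":[0,0,0]}
    - {"grip":0,"linear":[0,0,-2],"turn":[0,0,0]}
    - {"grip":0,"linear":[0,0,-3],"turn":[0,0,0]}
    - {"grip":0,"linear":[0,0,-4],"turn":[0,0,0]}
    - {"grip":0,"linear":[0,0,-4],"turn":[0,0,0]}

```text
time: 8.95
tool_pos: [0.5433, 0.1679, 0.0795]
tool_rot: [3.142, 0.0, 0.002]
contact_force: [0.2, 0.2, -2.8]
opening: 0.0137
```

Request:
apply_moves:
  increments:
    - {"grip":0,"linear":[0,0,-1],"turn":[0,0,0]}
    - {"grip":0,"linear":[0,0,-2],"turn":[0,0,0]}
    - {"grip":0,"linear":[0,0,-3],"turn":[0,0,0]}
    - {"grip":0,"linear":[0,0,-3],"turn":[0,0,0]}

```text
time: 9.35
tool_pos: [0.5433, 0.1679, 0.0766]
tool_rot: [3.142, 0.0, 0.002]
contact_force: [-0.7, 0.2, -3.3]
opening: 0.0138
```

Request:
apply_moves:
  increments:
    - {"grip":0,"linear":[0,0,-0.7],"turn":[0,0,0]}
    - {"grip":0,"linear":[0,0,-1.4],"turn":[0,0,0]}
    - {"grip":0,"linear":[0,0,-1.4],"turn":[0,0,0]}

```text
time: 9.65
tool_pos: [0.5433, 0.1679, 0.0752]
tool_rot: [3.142, 0.0, 0.002]
contact_force: [0.6, 0.1, -3.1]
opening: 0.014
```

Request:
apply_moves:
  increments:
    - {"grip":0,"linear":[0,0,-0.7],"turn":[0,0,0]}
    - {"grip":0,"linear":[0,0,-1.4],"turn":[0,0,0]}
    - {"grip":0,"linear":[0,0,-1.4],"turn":[0,0,0]}

```text
time: 9.95
tool_pos: [0.5433, 0.1679, 0.0738]
tool_rot: [3.142, 0.0, 0.002]
contact_force: [0.9, -0.3, -2.2]
opening: 0.0136
```

Request:
apply_moves:
  increments:
    - {"grip":0,"linear":[0,0,-0.7],"turn":[0,0,0]}
    - {"grip":0,"linear":[0,0,-1.4],"turn":[0,0,0]}
    - {"grip":0,"linear":[0,0,-2],"turn":[0,0,0]}
    - {"grip":0,"linear":[0,0,-2],"turn":[0,0,0]}

```text
time: 10.35
tool_pos: [0.5434, 0.1679, 0.0718]
tool_rot: [3.142, 0.0, 0.002]
contact_force: [0.4, 0.3, -3.4]
opening: 0.014
```

Request:
apply_moves:
  increments:
    - {"grip":0,"linear":[0,0,-0.6],"turn":[0,0,0]}
    - {"grip":0,"linear":[0,0,-1.2],"turn":[0,0,0]}
    - {"grip":0,"linear":[0,0,-1.2],"turn":[0,0,0]}

```text
time: 10.65
tool_pos: [0.5434, 0.1679, 0.0707]
tool_rot: [3.142, 0.0, 0.002]
contact_force: [0.1, 0.2, -3.9]
opening: 0.0136
```

Request:
apply_moves:
  increments:
    - {"grip":0,"linear":[0,0,-0.5],"turn":[0,0,0]}
    - {"grip":0,"linear":[0,0,-0.5],"turn":[0,0,0]}

```text
time: 10.85
tool_pos: [0.5434, 0.1679, 0.0702]
tool_rot: [3.142, 0.0, 0.002]
contact_force: [-0.3, -1.5, -3.6]
opening: 0.0136
```

Request:
apply_moves:
  increments:
    - {"grip":0,"linear":[0,0,-0.5],"turn":[0,0,0]}
    - {"grip":0,"linear":[0,0,-0.5],"turn":[0,0,0]}

```text
time: 11.05
tool_pos: [0.5435, 0.1679, 0.0699]
tool_rot: [-3.142, -0.0, 0.002]
contact_force: [-0.8, 0.4, -1.6]
opening: 0.0138
```

Run:
```python
from h import *
print(observe()["contact_force"])
cv2.imwrite("pics/w6.png",read_camera("wrist")[:,:,::-1])
cv2.imwrite("pics/d6.png",read_camera("side")[:,:,::-1])
crop("pics/d6.png","pics/d6c.png",210,140,290,205,8)
crop("pics/w6.png","pics/w6c.png",220,90,420,240,4)
```

```text
[-0.7711  0.3633 -1.6468]
```

View pics/d6c.png

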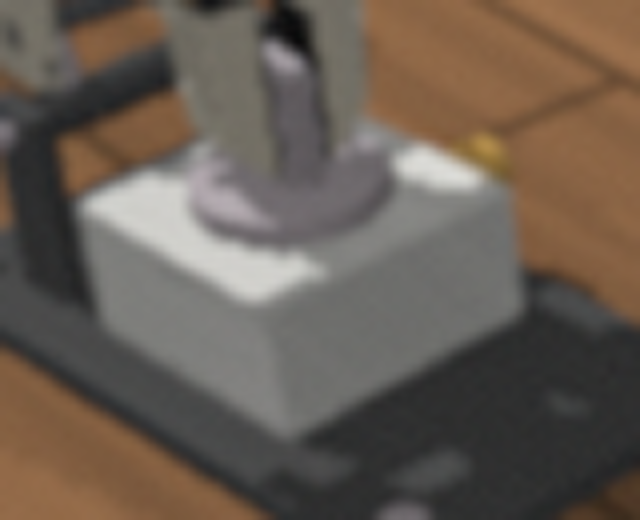

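View pics/w6c.png

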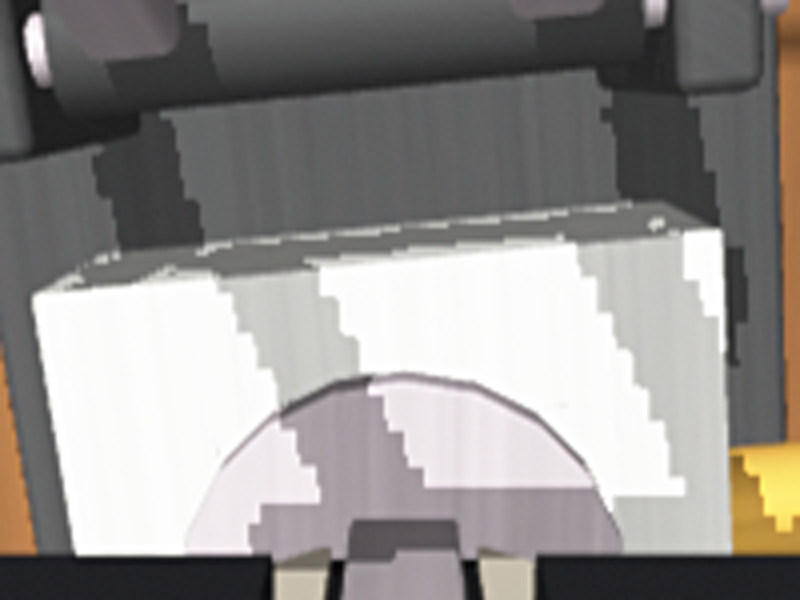

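Request:
apply_moves:
  increments:
    - {"grip":0,"linear":[0,0,-0.5],"turn":[0,0,0]}
    - {"grip":0,"linear":[0,0,-0.5],"turn":[0,0,0]}

```text
time: 11.35
tool_pos: [0.5435, 0.1679, 0.0699]
tool_rot: [-3.142, -0.001, 0.002]
contact_force: [-3.1, 0.0, 5.1]
opening: 0.0137
```

Request:
apply_moves:
  increments:
    - {"grip":0,"linear":[0,0,-0.5],"turn":[0,0,0]}
    - {"grip":0,"linear":[0,0,-0.5],"turn":[0,0,0]}

```text
time: 11.55
tool_pos: [0.5435, 0.168, 0.0699]
tool_rot: [-3.142, -0.001, 0.002]
contact_force: [-3.7, -0.9, 9.5]
opening: 0.0138
```

Request:
apply_moves:
  increments:
    - {"grip":0.3,"linear":[0,0,0],"turn":[0,0,0]}
    - {"grip":0.4,"linear":[0,0,0],"turn":[0,0,0]}
    - {"grip":0.4,"linear":[0,0,0],"turn":[0,0,0]}
    - {"grip":0.4,"linear":[0,0,10],"turn":[0,0,0]}
    - {"grip":0.4,"linear":[0,0,35],"turn":[0,0,0]}
    - {"grip":0.4,"linear":[0,0,70],"turn":[0,0,0]}
    - {"grip":0.4,"linear":[0,-2,110],"turn":[0,0,0]}
    - {"grip":0.4,"linear":[0,-5,150],"turn":[0,0,0]}
    - {"grip":0.4,"linear":[0,-5,190],"turn":[0,0,0]}
    - {"grip":0.4,"linear":[0,-5,215],"turn":[0,0,0]}

```text
time: 12.55
tool_pos: [0.544, 0.163, 0.288]
tool_rot: [-3.141, -0.005, 0.002]
contact_force: [1.1, 0.0, 0.2]
opening: 0.0367
```

Request:
apply_moves:
  increments:
    - {"grip":0.4,"linear":[0,0,0],"turn":[0,0,0]}
    - {"grip":0.4,"linear":[0,0,0],"turn":[0,0,0]}
    - {"grip":0.4,"linear":[0,0,0],"turn":[0,0,0]}

```text
time: 12.85
tool_pos: [0.5428, 0.1628, 0.2825]
tool_rot: [3.141, 0.002, 0.002]
contact_force: [-0.3, 1.0, -0.4]
opening: 0.0366
```

Run:
```python
from h import *
s=observe();print(s["time"],s["tool_pos"],s["tool_rot"],s["contact_force"])
np.save("w7.npy",np.r_[s["tool_pos"],s["tool_rot"]])
cv2.imwrite("pics/w7.png",read_camera("wrist")[:,:,::-1])
cv2.imwrite("pics/d7.png",read_camera("side")[:,:,::-1])
cv2.imwrite("pics/s7.png",read_camera("scene")[:,:,::-1])
crop("pics/d7.png","pics/d7c.png",180,75,310,215,4)
crop("pics/s7.png","pics/s7c.png",335,205,505,310,4)
crop("pics/w7.png","pics/w7c.png",240,0,400,240,3)
```

```text
12.85 [0.5428 0.1628 0.2825] [3.1412 0.0023 0.0017] [-0.3229  0.964  -0.3937]
```

View pics/d7c.png

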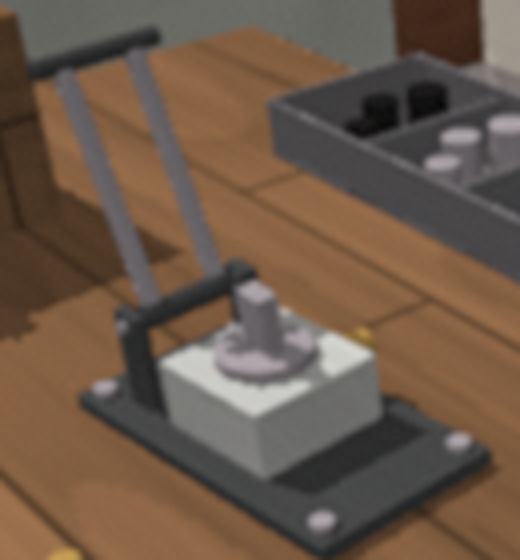

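View pics/s7c.png

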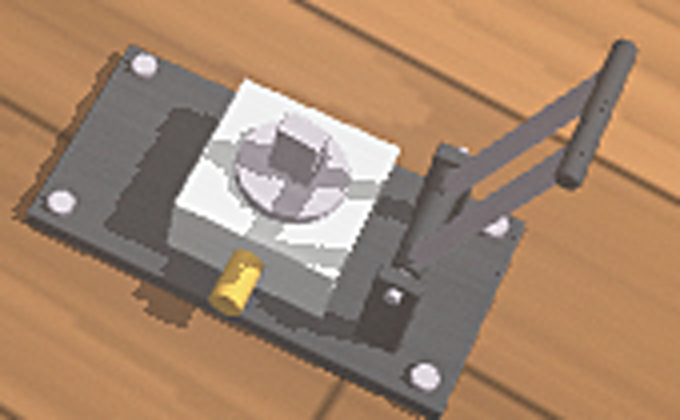

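View pics/w7c.png

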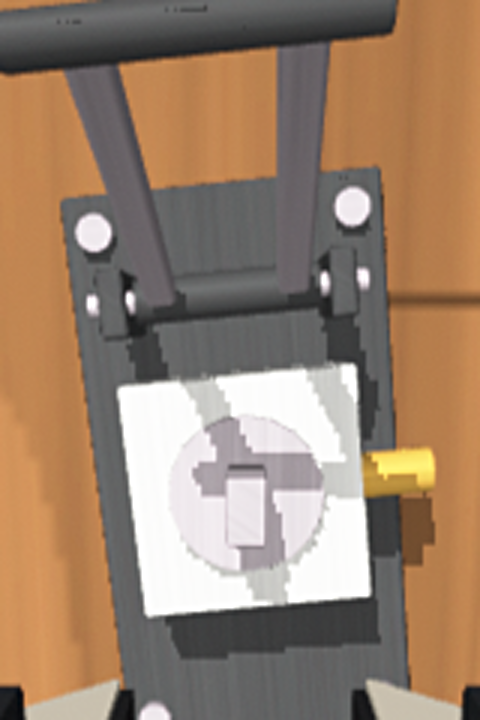

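Request:
apply_moves:
  increments:
    - {"grip":0.4,"linear":[0,0,10],"turn":[0,0,-1.4]}
    - {"grip":0.4,"linear":[0,5,25],"turn":[0,0,-2.8]}
    - {"grip":0.4,"linear":[-2,20,38],"turn":[0,0,-4.2]}
    - {"grip":0.4,"linear":[-4,40,38],"turn":[0,0,-5.6]}
    - {"grip":0.4,"linear":[-6,60,38],"turn":[0,0,-7]}
    - {"grip":0.4,"linear":[-8,80,38],"turn":[0,0,-8.4]}
    - {"grip":0.4,"linear":[-9,100,38],"turn":[0,0,-9.8]}
    - {"grip":0.4,"linear":[-10,118,38],"turn":[0,0,-11.2]}
    - {"grip":0.4,"linear":[-11,128,38],"turn":[0,0,-12.6]}
    - {"grip":0.4,"linear":[-11,130,38],"turn":[0,0,-14]}

```text
time: 14.0
tool_pos: [0.5319, 0.2942, 0.3206]
tool_rot: [3.14, -0.0, -1.469]
contact_force: [-0.3, -0.9, -0.1]
opening: 0.0364
```

Request:
apply_moves:
  increments:
    - {"grip":0.4,"linear":[0,0,0],"turn":[0,0,0]}
    - {"grip":0.4,"linear":[0,0,0],"turn":[0,0,0]}
    - {"grip":0.4,"linear":[0,0,0],"turn":[0,0,0]}

```text
time: 14.3
tool_pos: [0.5325, 0.2926, 0.3215]
tool_rot: [3.141, -0.0, -1.462]
contact_force: [-1.1, -0.4, -0.2]
opening: 0.0366
```

Run:
```python
from h import *
s=observe();print(s["time"],s["tool_pos"],s["tool_rot"],s["qpos"])
np.save("w8.npy",np.r_[s["tool_pos"],s["tool_rot"]])
cv2.imwrite("pics/w8.png",read_camera("wrist")[:,:,::-1])
```

```text
14.3 [0.5325 0.2926 0.3215] [ 3.1411 -0.0003 -1.4619] [ 0.3764  0.4548  1.0938 -0.0001  1.5935  1.8383]
```

View pics/w8.png

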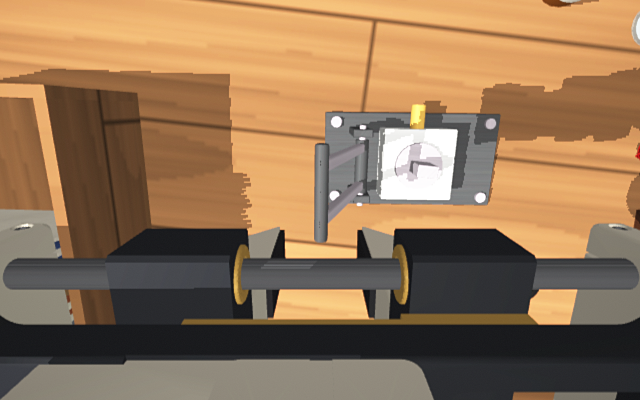

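Run:
```python
from h import *
w=np.load("w8.npy");c=cam("wrist",dict(tool_pos=w[:3],tool_rot=w[3:]))
a,b=onz(c,(321.8,147),.213),onz(c,(320.7,240),.208)
print(a,b,(a+b)/2,np.linalg.norm(a-b))
```

```text
[0.5701 0.2957 0.213 ] [0.4891 0.2878 0.208 ] [0.5296 0.2918 0.2105] 0.08147211735643893
```

Request:
apply_moves:
  grip_force: 8
  increments:
    - {"grip":0.4,"linear":[-1,-0.5,-20],"turn":[0,0,0]}
    - {"grip":0.4,"linear":[-1,-0.5,-55],"turn":[0,0,0]}
    - {"grip":0.4,"linear":[-1,-0.5,-90],"turn":[0,0,0]}
    - {"grip":0.4,"linear":[-1,-0.5,-112],"turn":[0,0,0]}
    - {"grip":0.4,"linear":[-1,-0.5,-124],"turn":[0,0,0]}
    - {"grip":0.4,"linear":[-1,-0.5,-127],"turn":[0,0,0]}
    - {"grip":0.4,"linear":[-1,-0.5,-127],"turn":[0,0,0]}

```text
time: 15.05
tool_pos: [0.5319, 0.2924, 0.1954]
tool_rot: [-3.141, 0.0, -1.464]
contact_force: [0.2, 0.4, 0.6]
opening: 0.0369
```

Request:
apply_moves:
  increments:
    - {"grip":0.2,"linear":[0,0,0],"turn":[0,0,0]}
    - {"grip":0,"linear":[0,0,0],"turn":[0,0,0]}
    - {"grip":0,"linear":[0,0,0],"turn":[0,0,0]}
    - {"grip":0,"linear":[0,0,0],"turn":[0,0,0]}

```text
time: 15.45
tool_pos: [0.5316, 0.2925, 0.1953]
tool_rot: [-3.141, 0.0, -1.464]
contact_force: [0.2, 0.1, 2.0]
opening: 0.0117
```

Run:
```python
from h import *
s=observe();print(s["time"],s["tool_pos"],s["tool_rot"],s["contact_force"],s["opening"])
cv2.imwrite("pics/d9.png",read_camera("side")[:,:,::-1])
cv2.imwrite("pics/w9.png",read_camera("wrist")[:,:,::-1])
# arc plan
t0=1.911
u=np.array([-.0976,.9952])
for t in np.arange(t0,-.01,-.13):
    r=.15*(-np.cos(t)+np.cos(t0)); print(round(t,2),np.round(np.r_[u*r,.15*(np.sin(t)-np.sin(t0))]*1000,1))
t=0;r=.15*(-np.cos(t)+np.cos(t0)); print(t,np.r_[u*r,.15*(np.sin(t)-np.sin(t0))]*1000)
```

```text
15.45 [0.5316 0.2925 0.1953] [-3.1406  0.0001 -1.4643] [0.1949 0.0937 1.989 ] 0.011655403053552189
1.91 [-0.  0.  0.]
1.78 [  1.8 -18.7   5.3]
1.65 [  3.7 -37.9   8.1]
1.52 [  5.6 -57.2   8.4]
1.39 [  7.5 -76.5   6.2]
1.26 [  9.3 -95.3   1.5]
1.13 [  11.1 -113.4   -5.7]
1.0 [  12.8 -130.3  -15.1]
0.87 [  14.3 -146.   -26.7]
0.74 [  15.7 -159.9  -40.1]
0.61 [  16.9 -172.1  -55.3]
0.48 [  17.9 -182.2  -72. ]
0.35 [  18.6 -190.   -89.8]
0.22 [  19.2 -195.5 -108.5]
0.09 [  19.5 -198.5 -127.8]
0 [  19.5251 -199.0916 -141.403 ]
```

View pics/d9.png

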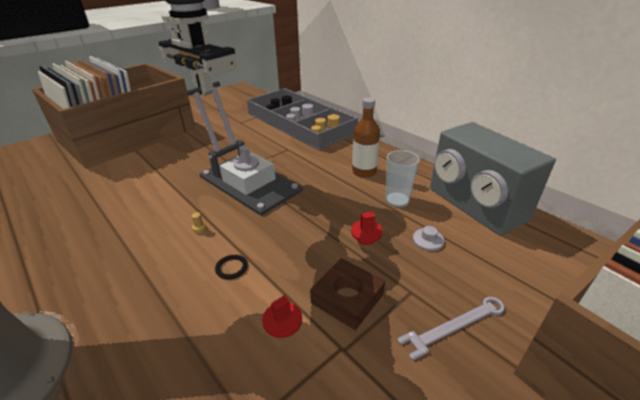

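View pics/w9.png

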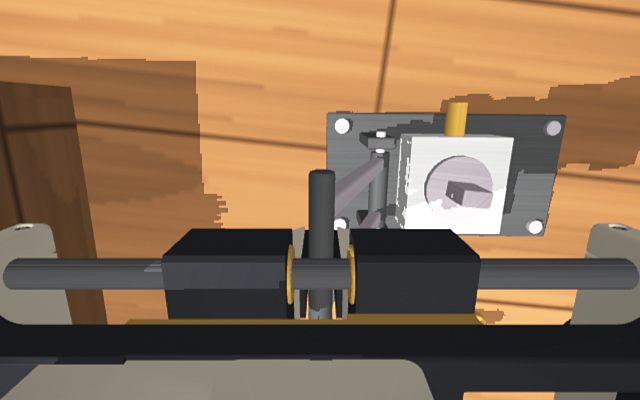

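Request:
apply_moves:
  increments:
    - {"grip":0,"linear":[0.9,-9.3,2.9],"turn":[0,0,0]}
    - {"grip":0,"linear":[1.8,-18.7,5.3],"turn":[0,0,0]}
    - {"grip":0,"linear":[2.8,-28.3,6.9],"turn":[0,0,0]}
    - {"grip":0,"linear":[3.7,-37.9,8.1],"turn":[0,0,0]}
    - {"grip":0,"linear":[4.6,-47.5,8.5],"turn":[0,0,0]}
    - {"grip":0,"linear":[5.6,-57.2,8.4],"turn":[0,0,0]}
    - {"grip":0,"linear":[6.5,-66.9,7.6],"turn":[0,0,0]}
    - {"grip":0,"linear":[7.5,-76.5,6.2],"turn":[0,0,0]}

```text
time: 16.35
tool_pos: [0.5389, 0.2149, 0.2007]
tool_rot: [3.141, -0.0, -1.465]
contact_force: [1.1, 2.5, 0.9]
opening: 0.0117
```

Request:
apply_moves:
  increments:
    - {"grip":0,"linear":[0.9,-9.5,-2],"turn":[0,0,0]}
    - {"grip":0,"linear":[1.8,-18.8,-4.7],"turn":[0,0,0]}
    - {"grip":0,"linear":[2.7,-28,-8],"turn":[0,0,0]}
    - {"grip":0,"linear":[3.6,-36.9,-11.9],"turn":[0,0,0]}
    - {"grip":0,"linear":[4.5,-45.5,-16.3],"turn":[0,0,0]}
    - {"grip":0,"linear":[5.3,-53.8,-21.3],"turn":[0,0,0]}
    - {"grip":0,"linear":[6.1,-61.9,-26.8],"turn":[0,0,0]}
    - {"grip":0,"linear":[6.8,-69.5,-32.9],"turn":[0,0,0]}
    - {"grip":0,"linear":[7.5,-76.7,-39.4],"turn":[0,0,0]}
    - {"grip":0,"linear":[8.2,-83.4,-46.3],"turn":[0,0,0]}

```text
time: 17.35
tool_pos: [0.5471, 0.1319, 0.154]
tool_rot: [3.141, -0.0, -1.464]
contact_force: [-1.5, 1.3, 1.1]
opening: 0.0112
```

Run:
```python
from h import *
s=observe();print(s["time"],s["tool_pos"],s["tool_rot"],s["contact_force"],s["opening"])
cv2.imwrite("pics/d10.png",read_camera("side")[:,:,::-1])
```

```text
17.35 [0.5471 0.1319 0.154 ] [ 3.1413 -0.0002 -1.4644] [-1.4856  1.2557  1.1025] 0.011247875321125044
```

View pics/d10.png

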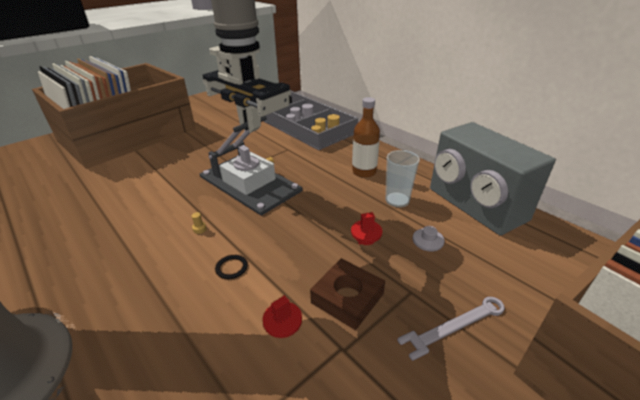

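Request:
apply_moves:
  increments:
    - {"grip":0,"linear":[0.6,-6.3,-7.4],"turn":[0,0,0]}
    - {"grip":0,"linear":[1.2,-12.2,-15.2],"turn":[0,0,0]}
    - {"grip":0,"linear":[1.7,-17.5,-23.4],"turn":[0,0,0]}
    - {"grip":0,"linear":[2.2,-22.3,-31.9],"turn":[0,0,0]}
    - {"grip":0,"linear":[2.6,-26.4,-40.7],"turn":[0,0,0]}
    - {"grip":0,"linear":[2.9,-30.1,-49.7],"turn":[0,0,0]}
    - {"grip":0,"linear":[3.2,-33.1,-58.9],"turn":[0,0,0]}
    - {"grip":0,"linear":[3.5,-35.6,-68.4],"turn":[0,0,0]}
    - {"grip":0,"linear":[3.7,-37.4,-78],"turn":[0,0,0]}
    - {"grip":0,"linear":[3.7,-37.4,-78],"turn":[0,0,0]}

```text
time: 18.4
tool_pos: [0.5508, 0.0948, 0.0751]
tool_rot: [3.141, -0.0, -1.465]
contact_force: [1.5, 0.4, -3.1]
opening: 0.0116
```

Run:
```python
from h import *
s=observe();print(s["time"],s["tool_pos"],s["tool_rot"],s["contact_force"],s["opening"])
cv2.imwrite("pics/d11.png",read_camera("side")[:,:,::-1])
crop("pics/d11.png","pics/d11c.png",180,75,310,215,4)
```

```text
18.4 [0.5508 0.0948 0.0751] [ 3.1407 -0.0002 -1.4646] [ 1.5216  0.3537 -3.1332] 0.011582975061533227
```

View pics/d11c.png

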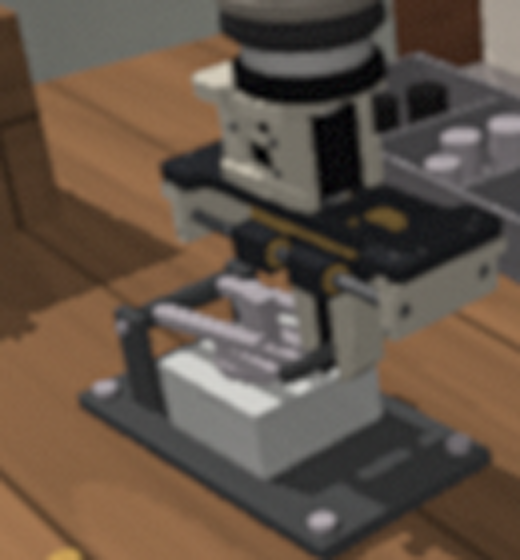

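Request:
apply_moves:
  increments:
    - {"grip":0,"linear":[0,-0.6,-5],"turn":[0,0,0]}
    - {"grip":0,"linear":[0.1,-1.2,-10],"turn":[0,0,0]}
    - {"grip":0,"linear":[0.1,-1.5,-14],"turn":[0,0,0]}
    - {"grip":0,"linear":[0.1,-1.7,-18],"turn":[0,0,0]}
    - {"grip":0,"linear":[0.1,-1.8,-20],"turn":[0,0,0]}
    - {"grip":0,"linear":[0.1,-1.8,-20],"turn":[0,0,0]}

```text
time: 19.05
tool_pos: [0.551, 0.0932, 0.0562]
tool_rot: [3.141, -0.0, -1.464]
contact_force: [1.3, -1.2, -2.6]
opening: 0.0115
```

Request:
apply_moves:
  increments:
    - {"grip":0,"linear":[0,0,-1],"turn":[0,0,0]}
    - {"grip":0,"linear":[0,0,-2],"turn":[0,0,0]}
    - {"grip":0,"linear":[0,0,-2],"turn":[0,0,0]}

```text
time: 19.35
tool_pos: [0.551, 0.0931, 0.0546]
tool_rot: [-3.141, -0.0, -1.464]
contact_force: [0.6, -2.5, -0.0]
opening: 0.0117
```

Request:
apply_moves:
  increments:
    - {"grip":0,"linear":[0,0,-1],"turn":[0,0,0]}
    - {"grip":0,"linear":[0,0,-1],"turn":[0,0,0]}

```text
time: 19.55
tool_pos: [0.551, 0.0931, 0.0536]
tool_rot: [-3.141, -0.0, -1.464]
contact_force: [-0.8, -2.7, 0.6]
opening: 0.0116
```

Request:
apply_moves:
  increments:
    - {"grip":0,"linear":[0,0,-1],"turn":[0,0,0]}
    - {"grip":0,"linear":[0,0,-1],"turn":[0,0,0]}

```text
time: 19.75
tool_pos: [0.551, 0.0932, 0.0526]
tool_rot: [-3.142, -0.0, -1.464]
contact_force: [1.3, -3.1, 1.1]
opening: 0.0118
```

Run:
```python
from h import *
s=observe();print(s["time"],s["tool_pos"],s["tool_rot"],s["contact_force"],s["opening"])
cv2.imwrite("pics/d12.png",read_camera("side")[:,:,::-1])
crop("pics/d12.png","pics/d12c.png",180,75,310,215,4)
```

```text
19.75 [0.551  0.0932 0.0526] [-3.1415 -0.0003 -1.4643] [ 1.3252 -3.119   1.0885] 0.011842963624403818
```

View pics/d12c.png

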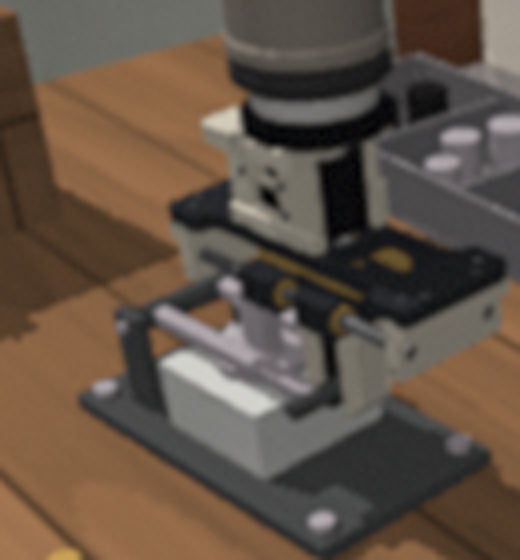

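Request:
apply_moves:
  increments:
    - {"grip":0,"linear":[0,0,-1],"turn":[0,0,0]}
    - {"grip":0,"linear":[0,0,-2],"turn":[0,0,0]}
    - {"grip":0,"linear":[0,0,-2],"turn":[0,0,0]}

```text
time: 20.1
tool_pos: [0.5511, 0.0932, 0.0513]
tool_rot: [-3.141, -0.0, -1.464]
contact_force: [-1.3, -3.8, 6.4]
opening: 0.0117
```

Request:
apply_moves:
  increments:
    - {"grip":0.15,"linear":[0,0,0],"turn":[0,0,0]}
    - {"grip":0.3,"linear":[0,0,0],"turn":[0,0,0]}
    - {"grip":0.3,"linear":[0,0,0],"turn":[0,0,0]}
    - {"grip":0.3,"linear":[0,0,8],"turn":[0,0,0]}
    - {"grip":0.3,"linear":[0,0,25],"turn":[0,0,0]}
    - {"grip":0.3,"linear":[0,0,50],"turn":[0,0,0]}
    - {"grip":0.1,"linear":[0,0,60],"turn":[0,0,0]}
    - {"grip":0,"linear":[0,0,60],"turn":[0,0,0]}

```text
time: 20.9
tool_pos: [0.552, 0.0935, 0.1124]
tool_rot: [-3.138, -0.0, -1.464]
contact_force: [0.5, 0.5, -1.3]
opening: 0.016
```

Run:
```python
from h import *
s=observe();print(s["time"],s["tool_pos"],s["tool_rot"],s["contact_force"],s["opening"])
cv2.imwrite("pics/d13.png",read_camera("side")[:,:,::-1])
cv2.imwrite("pics/s13.png",read_camera("scene")[:,:,::-1])
crop("pics/d13.png","pics/d13c.png",180,75,310,215,4)
crop("pics/s13.png","pics/s13c.png",335,180,505,310,4)
```

```text
20.9 [0.552  0.0935 0.1124] [-3.1379 -0.0003 -1.4643] [ 0.4752  0.5392 -1.2865] 0.015996132872599912
```

View pics/d13c.png

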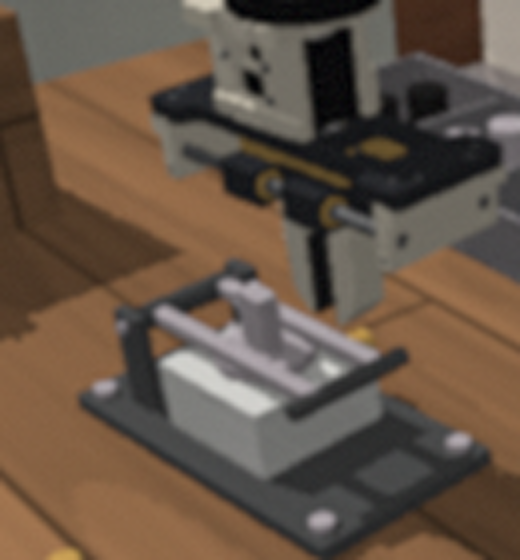

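View pics/s13c.png

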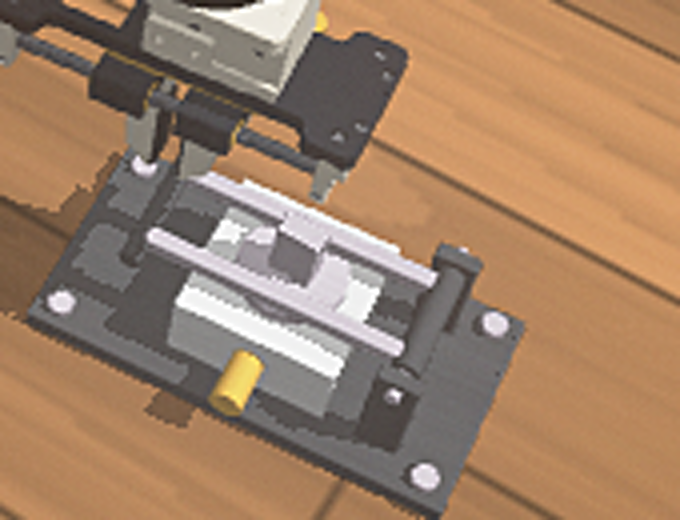

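Request:
apply_moves:
  increments:
    - {"grip":0,"linear":[0,0,-8],"turn":[0,0,0]}
    - {"grip":0,"linear":[0,0,-20],"turn":[0,0,0]}
    - {"grip":0,"linear":[0,0,-28],"turn":[0,0,0]}
    - {"grip":0,"linear":[0,0,-32],"turn":[0,0,0]}
    - {"grip":0,"linear":[0,0,-33],"turn":[0,0,0]}
    - {"grip":0,"linear":[0,0,-33],"turn":[0,0,0]}

```text
time: 21.6
tool_pos: [0.5509, 0.0933, 0.0774]
tool_rot: [3.141, -0.0, -1.464]
contact_force: [0.3, 0.5, 1.0]
opening: 0.0006
```

Request:
apply_moves:
  increments:
    - {"grip":0,"linear":[0,0,-1],"turn":[0,0,0]}
    - {"grip":0,"linear":[0,0,-2],"turn":[0,0,0]}
    - {"grip":0,"linear":[0,0,-2],"turn":[0,0,0]}

```text
time: 21.9
tool_pos: [0.551, 0.0933, 0.0758]
tool_rot: [-3.141, -0.0, -1.464]
contact_force: [-0.7, 0.1, 0.5]
opening: 0.0005
```

Request:
apply_moves:
  increments:
    - {"grip":0,"linear":[0,0,-1],"turn":[0,0,0]}
    - {"grip":0,"linear":[0,0,-2],"turn":[0,0,0]}
    - {"grip":0,"linear":[0,0,-2],"turn":[0,0,0]}

```text
time: 22.2
tool_pos: [0.5511, 0.0933, 0.0741]
tool_rot: [-3.141, -0.0, -1.464]
contact_force: [-0.8, -0.4, 3.5]
opening: 0.0004
```

Contact at z≈0.074, which is where a shut bar's top should be; press a little more.

Request:
apply_moves:
  increments:
    - {"grip":0,"linear":[0,0,-1],"turn":[0,0,0]}
    - {"grip":0,"linear":[0,0,-1],"turn":[0,0,0]}

```text
time: 22.4
tool_pos: [0.5512, 0.0933, 0.0739]
tool_rot: [-3.14, -0.0, -1.464]
contact_force: [-3.1, -0.1, 10.6]
opening: 0.0005
```

Request:
apply_moves:
  increments:
    - {"grip":0,"linear":[0,0,-0.7],"turn":[0,0,0]}
    - {"grip":0,"linear":[0,0,-0.7],"turn":[0,0,0]}

```text
time: 22.6
tool_pos: [0.5512, 0.0933, 0.0738]
tool_rot: [-3.14, -0.0, -1.464]
contact_force: [-4.7, -0.8, 15.1]
opening: 0.0005
```

Hard stop at 15 N with no more travel: the yoke is shut. Lift away and check.

Request:
apply_moves:
  increments:
    - {"grip":0,"linear":[0,0,10],"turn":[0,0,0]}
    - {"grip":0,"linear":[0,0,40],"turn":[0,0,0]}
    - {"grip":0,"linear":[0,-10,80],"turn":[0,0,0]}
    - {"grip":0,"linear":[0,-40,120],"turn":[0,0,0]}
    - {"grip":0,"linear":[0,-75,160],"turn":[0,0,0]}
    - {"grip":0,"linear":[0,-110,190],"turn":[0,0,0]}
    - {"grip":0,"linear":[0,-130,200],"turn":[0,0,0]}
    - {"grip":0,"linear":[0,-130,200],"turn":[0,0,0]}
    - {"grip":0,"linear":[0,-130,200],"turn":[0,0,0]}

```text
time: 23.5
tool_pos: [0.5507, -0.0366, 0.2716]
tool_rot: [3.141, 0.001, -1.465]
contact_force: [-0.0, 0.3, -0.5]
opening: 0.0001
```

Run:
```python
from h import *
s=observe();print(s["time"],s["tool_pos"],s["contact_force"])
cv2.imwrite("pics/d14.png",read_camera("side")[:,:,::-1])
cv2.imwrite("pics/s14.png",read_camera("scene")[:,:,::-1])
crop("pics/d14.png","pics/d14c.png",180,125,310,215,6)
crop("pics/s14.png","pics/s14c.png",335,205,505,310,4)
```

```text
23.5 [ 0.5507 -0.0366  0.2716] [-0.0336  0.2683 -0.5026]
```

View pics/d14c.png

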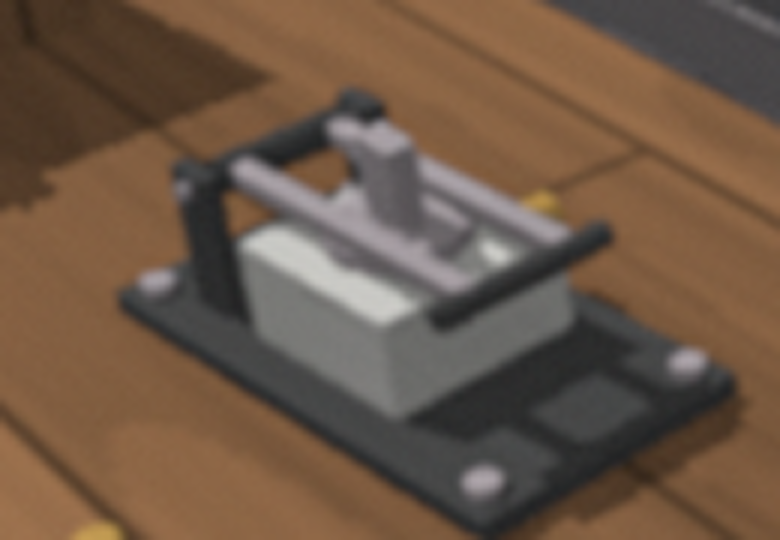

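View pics/s14.png

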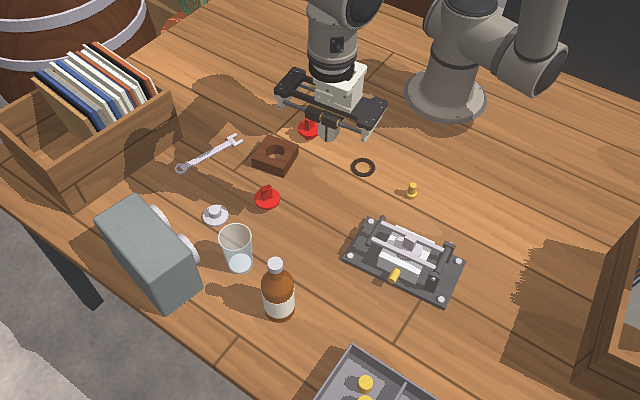

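View pics/s14c.png

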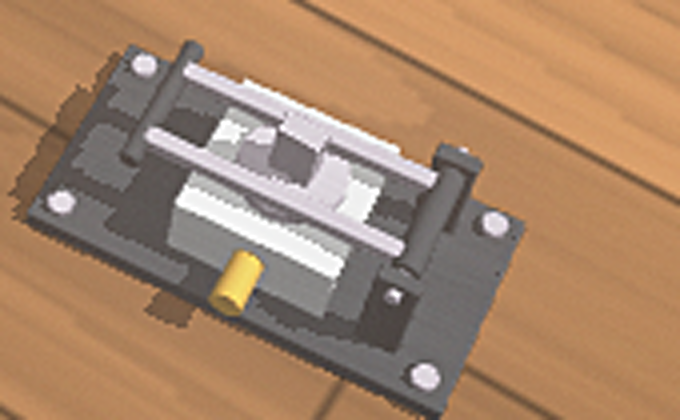

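Run:
```python
from h import *
S=cam("scene");D=cam("side")
m=[]
for a,b in(((190,51),(438,315)),((133,157),(602,233))):
    p,e=tri(S,np.array(a)/4+[335,205],D,np.array(b)/6+[180,125]);print(p,e);m.append(p)
print(np.mean(m,0))
```

```text
[0.5133 0.0886 0.0671] 0.00022683102315463997
[0.5907 0.0971 0.0669] 0.004422299758074452
[0.552  0.0928 0.067 ]
```

```bash
python3 -c "
from cell import *
print(hand_in())"
```

```text
the job is handed in; nothing more can be done
None
```

The cartridge is seated in the leak-test stand with the yoke shut over it. I handed the job in at about 23.6 s of the 72 s allowed; `hand_in` reports no verdict.

- **Loading:** The wrist camera showed the slot at about 89.6° in world axes, and I lowered the held cartridge already lined up with it. The tang went straight in, so no searching turn was needed. There was no resistance at the depth where it would have stood 7 mm proud.
- **Seating:** It stopped on the rim at a tool height of 0.0699 m, which puts the flange within about 1 mm of flat. I pressed to about 10 N to confirm the stop.
- **Closing the yoke:** After checking in the pictures that the flange was flush, I gripped the bar and brought the yoke down along its arc. I then pressed it from above to a hard stop at about 15 N, far below the 90 N limit.

**Last checks:**
- The bar measured 0.067 m high, against 0.068 m when level. The two views of one bar end disagreed by about 4 mm sideways, so the height is also backed by the hard stop at 0.074 m, the top of a shut bar.
- The robot is clear of everything, and the bystanders look unmoved in the last picture, though I did not measure them.
- I did not measure the cartridge's tilt and centring after the yoke was shut.

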